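Drop the culture dish into the colony counter

ROBOT

A 6-joint arm with a two-finger parallel gripper is mounted at the origin on the work surface. World frame = base frame: x ahead of the robot, y to its left, z up, the work surface at z = 0. Lengths are in mm, angles in rad, forces in N, time in s.
With the tool pointing down it reaches from about 275 to 725 mm from the base axis. Payload 15.9 kg.
Tool frame: the origin (TCP) lies at the very end of the fingers, on their centre line; the grasp point (between the pads) lies 19 mm behind it; y points along the fingers, z is the direction in which the jaws open and shut, and the axes are right-handed (so a half turn about y gives the same grasp; the last joint's range is limited). The gripper opens to 85 mm and grips with 20 to 120 N. Pads are 22 mm wide; open, the fingers measure 114 mm over their backs; the gripper's body (76 mm by 85 mm) begins 54 mm behind the grasp point. The pads swing forward as they close: fully open they stand 13 mm farther back than shut.
Start: joints at [-1.19, 0.213, -0.034, 1.323, 0, 1.571], TCP at [185.825, -464.171, 231.306] pointing down, gripper open.
Joint ranges: [-2.98, 2.98], [-0.74, 1.72], [-1.14, 1.35], [-2.1, 2.04], [-1.57, 1.44], [-3.14, 3.14]. Speed limits (rad/s): [1.89, 1.89, 2.39, 2.57, 3.14, 3.14].

INTERFACE

Orientations are given as a unit quaternion [x, y, z, w].
In Python, from plant import ctrl gives the robot as it stands.
- The arm moves only by the tool apply_moves, never from a script. Its argument "rows" is a list of rows, each an object of numbers: "jaw": the opening, from 0 (shut) to 1 (fully open); "dx", "dy", "dz": the shift along the tool's x, y, z in mm; "ax", "ay", "az": the turn, a rotation vector about the tool's x, y, z in degrees. In form: [{"jaw": .., "dx": .., "dy": .., "dz": .., "ax": .., "ay": .., "az": ..}, ...]. A call has 1 to 5 rows; each row shifts and turns the pose as measured when the row begins, along the tool's axes as they then stand; what a row does not reach is not made up. A row lasts 1/8 s, in which the tool goes at most 62.5 mm and 10.7 degrees, less where a joint would pass 70% of its speed; a pose out of reach is approached as far as the arm can. A call with a gripper value outside its range is refused whole. The fingers move at their own pace and stop on an object; the grip force is fixed at half the most. Time passes only in rows, so rows that do not move let the fingers close. It gives the time, the measured TCP pose, the force and the opening at its end, in the units of the state.
- ctrl.get_state(): the state, without advancing time (a new reading comes with each control period).
- ctrl.capture(name): name is "scene" or "top"; returns the picture (400x640x3 uint8, red, green, blue); there is no depth.
- ctrl.get_calibration(name): a dict with "K" (3x3 intrinsics, pixels), "extrinsics" (4x4, takes a point from camera to world coordinates). Camera axes: x right, y up, looking along -z (the intrinsics and any distortion apply to the point x, -y, -z); pixel columns grow to the right and rows downward; lengths in mm; the calibration is good to about 2 mm. A picture is of the moment at which its call begins. get_calibration takes no time and is no camera call.
- ctrl.hand_in(): hands the job in, once; it reports no verdict.
The state is a dict: "time_s": time; "q": joint angles; "qd": joint speeds; "effort": joint torques, N m; "position": TCP position; "ee_rot": TCP orientation; "ft_force": force on the tool from outside, world axes, zero at the start; "wrist_torque": the same for the moment, N m; "opening": opening from 0.0 (shut) to 1.0 (fully open).
Only numpy, scipy, OpenCV 4.12 (cv2) and the standard library are available. Lean on these libraries where they do the work, as an engineer would, in place of code of your own. Each camera call takes 0.05 s, during which the arm holds its last target.

TASK

With the fingertips, gently nudge the red culture dish across the colony counter's deck until it drops over the rim and sits fully home, flat in the round well, then press the green start key all the way down and let it spring back up. Only push the dish, never squeeze, lift or tip it, and leave the dropper bottle on the deck and the other things on the bench where they are.

Things in the scene. Friction and masses are not known exactly. Their poses are not given: they have to be found in the camera images.
- counter: Colony counter, fixed, white housing, 260 mm deep (x), 300 mm wide (y). Origin on the bench below the centre of the dish well; local x points to its rear, y to its left, front at -x. Flat light grey deck 75 mm above the bench, local x -65 to +125 mm, y -150 to +150 mm, with the well at x = y = 0. In front of it (x -135 to -65 mm) the dark key panel, 63 mm above the bench.
- well (a point): Centre of the floor of the dish well, a sharp-edged round recess in the deck, 94 mm across and 5 mm deep, flat white floor with a printed black grid, 70 mm above the bench, marked by a flush black trim ring 5 mm wide. Axes parallel to the counter's.
- dish_center (a point): Centre (half-way up, z axis up) of the loose red culture dish: closed, sealed, 90 mm across, 15 mm high, about 40 g, slides freely. Starts flat on the deck left or right of the well, partly over it, 65 to 95 mm off centre, at height 82.5 mm. Dips about 13 mm from the well's centre, drops home within about 2 mm; home its centre is at 77.5 mm and it stands 10 mm proud of the deck.
- key_top (a point): Centre of the top face of the round green start key (24 mm across) on the front key panel, in the counter's frame at x = -101, y = -85 mm, 73 mm above the bench when up. The steel bezel round it is 34 mm across.
- start_key (a joint): Travel of the green start key in m: 0 up, 0.004 fully down. Moves straight down, springs back by itself; takes about 1.2 N to start and 4 N to bottom.
- dish: The same red dish, origin at the centre of its underside, z axis up.
- dropper: Loose white dropper bottle with a blue cap, 28 mm across, 55 mm high, standing on the deck at the other side of the well from the dish. Origin at the centre of its underside. To be left alone.
- spare: Loose closed culture dish with straw-coloured agar, 90 mm across, 15 mm high, lying on the bench left of the counter. Origin at the centre of its underside. To be left alone.
- timer: Loose white bench timer, 62 by 74 mm, 18 mm high, lying on the bench left of the counter. Origin at the centre of its underside. To be left alone.
- rack: Loose wire rack, 154 by 66 mm, with blue-capped tubes, 102 mm high overall, standing on the bench right of the counter. Origin at the centre of its underside. To be left alone.

How it is judged:
By the outcome, as a careful person would: the job done as asked, in the order asked, and still so for the second after the job is handed in, with the robot touching nothing.
It also fails if it takes over 38 s, if anything falls off the work surface, if the arm or the gripper's body presses on something with over 40 N, if the wrist force passes 120 N, or if a joint passes its speed limit or range.

## Working session

There is one attempt and no reset: what is moved stays moved. The work goes in short steps, Python scripts to look and compute and a tool call to move; the robot and the scene stay as the last step left them, time stands still between calls to the robot, and variables do not carry over. Pictures are saved under pics/ and viewed, and the job is handed in when it is done.

Besides the shell and the picture viewer there is one more tool, called after "Emit:" by a JSON object that holds its "method" and its "body", one argument or row to a line. apply_moves: Moves the arm, as the interface text tells. Its arguments: {"type":"object","properties":{"rows":{"type":"array"}},"required":["rows"]}

```bash
ls; mkdir -p pics
python3 - <<'E'
from plant import ctrl
import cv2
for n in ("scene","top"):
    im=ctrl.capture(n); cv2.imwrite(f"pics/{n}0.png",im[:,:,::-1])
    c=ctrl.get_calibration(n); print(c)
print(ctrl.get_state())
E
```

```text
pics
{'K': array([[385.08658469,   0.        , 317.50745788],
       [  0.        , 385.08658469, 204.8205023 ],
       [  0.        ,   0.        ,   1.        ]]), 'extrinsics': array([[ 3.48001322e-01, -5.18014279e-01,  7.81381012e-01,
         1.23942799e+03],
       [ 9.37428835e-01,  2.02105789e-01, -2.83514427e-01,
        -2.59700978e+02],
       [-1.10571045e-02,  8.31152487e-01,  5.55934604e-01,
         5.69391852e+02],
       [ 0.00000000e+00,  0.00000000e+00,  0.00000000e+00,
         1.00000000e+00]])}
{'K': array([[519.27803203,   0.        , 321.2360158 ],
       [  0.        , 519.27803203, 201.28395198],
       [  0.        ,   0.        ,   1.        ]]), 'extrinsics': array([[-1.08503036e-02,  9.99110316e-01, -4.07534949e-02,
         4.43565735e+02],
       [-9.99688513e-01, -1.17546131e-02, -2.20160597e-02,
        -1.32551431e+01],
       [-2.24755139e-02,  4.05019198e-02,  9.98926647e-01,
         1.38785987e+03],
       [ 0.00000000e+00,  0.00000000e+00,  0.00000000e+00,
         1.00000000e+00]])}
{'time_s': 0.1, 'q': array([-1.19000658e+00,  2.13301854e-01, -3.49637544e-02,  1.32350446e+00,
       -3.46918739e-06,  1.57078967e+00]), 'qd': array([ 0.00093275, -0.0024703 ,  0.00222347,  0.0005806 ,  0.00082645,
       -0.0026479 ]), 'effort': array([-5.21980128e-04, -6.87248755e+01,  4.87806487e+01,  1.22207074e-02,
       -1.23679606e-04, -3.37832989e-05]), 'position': array([ 185.71571448, -463.91096213,  230.88112993]), 'ee_rot': array([-0.13388624,  0.69466636, -0.69399072,  0.13375353]), 'ft_force': array([-0.41152604, -0.54183657,  0.68045437]), 'wrist_torque': array([ 0.00568525, -0.05941981,  0.03414999]), 'opening': 0.999922989497201}
```

View pics/scene0.png

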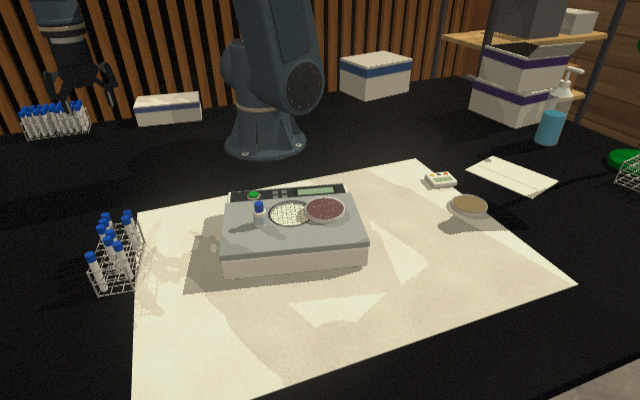

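View pics/top0.png

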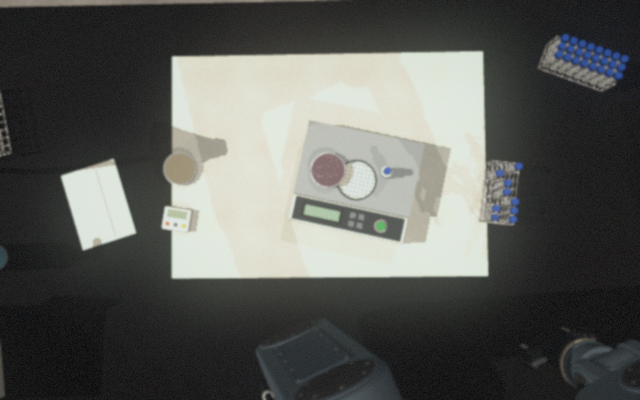

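```bash
cat > h.py <<'E'
import numpy as np, cv2
from plant import ctrl
def ray(n,u,v,z):
    c=ctrl.get_calibration(n);K=c["K"];T=c["extrinsics"]
    d=np.array([(u-K[0,2])/K[0,0],-(v-K[1,2])/K[1,1],-1.]);d=T[:3,:3]@d;o=T[:3,3]
    return o+d*(z-o[2])/d[2]
def pix(n,p):
    c=ctrl.get_calibration(n);K=c["K"];T=c["extrinsics"]
    q=T[:3,:3].T@(np.asarray(p,float)-T[:3,3]); return K[0,0]*q[0]/-q[2]+K[0,2], K[1,1]*q[1]/q[2]+K[1,2]
E
python3 - <<'E'
import cv2
t=cv2.imread("pics/top0.png")[105:255,270:470]; cv2.imwrite("pics/top0c.png",cv2.resize(t,None,fx=4,fy=4,interpolation=cv2.INTER_CUBIC))
t=cv2.imread("pics/scene0.png")[175:285,205:385]; cv2.imwrite("pics/scene0c.png",cv2.resize(t,None,fx=4.4,fy=4.4,interpolation=cv2.INTER_CUBIC))
E
```

```text
(no output)
```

View pics/top0c.png

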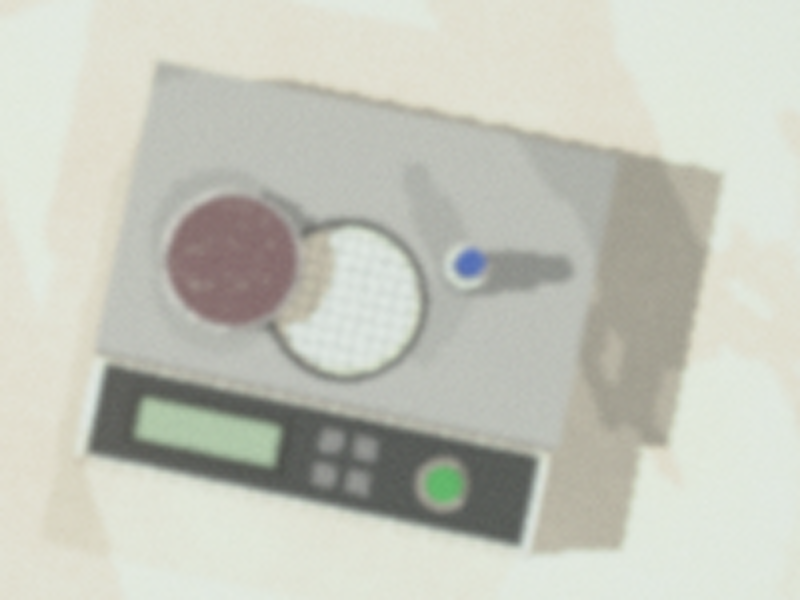

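View pics/scene0c.png

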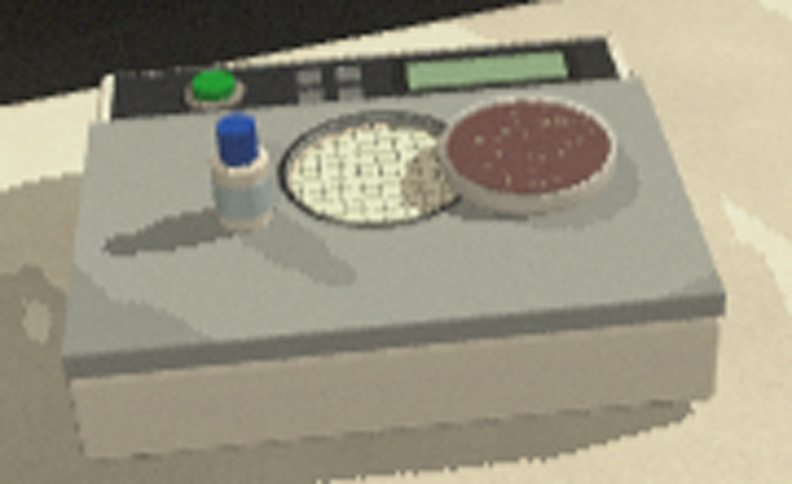

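```bash
cat >> h.py <<'E'
def cen(im,kind,box=None):
    hsv=cv2.cvtColor(im,cv2.COLOR_RGB2HSV).astype(int);H,S,V=hsv[...,0],hsv[...,1],hsv[...,2]
    if kind=="red": m=((H<12)|(H>168))&(S>50)&(V>50)&(V<170)
    if kind=="green": m=(H>48)&(H<75)&(S>90)
    if kind=="blue": m=(H>105)&(H<130)&(S>90)
    m=m.astype(np.uint8)
    if box: b=np.zeros_like(m);u0,v0,u1,v1=box;b[v0:v1,u0:u1]=1;m&=b
    n,l,s,c=cv2.connectedComponentsWithStats(m)
    i=1+np.argmax(s[1:,4]); return c[i],s[i]
TB=(270,105,470,255);SB=(205,175,385,285)
E
python3 - <<'E'
from h import *
t=cv2.imread("pics/top0.png")[:,:,::-1].copy();s=cv2.imread("pics/scene0.png")[:,:,::-1].copy()
for k,z in (("red",89),("green",73),("blue",128)):
    for n,im,b in (("top",t,TB),("scene",s,SB)):
        c,st=cen(im,k,b); print(k,n,c,st,ray(n,*c,z).round(1))
f=lambda x,y:ray("top",(x+.5)/4-.5+270,(y+.5)/4-.5+105,75)[:2]
g=lambda x,y:ray("scene",(x+.5)/4.4-.5+205,(y+.5)/4.4-.5+175,75)[:2]
L=np.array([[125,150],[125,-150],[-65,-150],[-65,150]],float)
for W in (np.array([f(156,63),f(618,150),f(560,448),f(97,355)]),np.array([g(724,295),g(65,357),g(93,123),g(643,80)])):
    print(W.round(1))
    a=L-L.mean(0);b=W-W.mean(0);th=np.arctan2((a[:,0]*b[:,1]-a[:,1]*b[:,0]).sum(),(a*b).sum())
    R=np.array([[np.cos(th),-np.sin(th)],[np.sin(th),np.cos(th)]]);o=W.mean(0)-R@L.mean(0)
    print("yaw",np.degrees(th),"o",o,"res",(W-(L@R.T+o)).round(1).tolist(),"key",R@[-101,-85]+o)
print("ring top",f(346,299))
# ring from grid-well: scene ring extents
print([g(*p).round(1) for p in ((280,175),(375,108),(365,229))])
E
```

```text
red top [327. 162.] [327 162   1   1   1] [ 5.951e+02 -2.000e-01  8.900e+01]
red scene [324.390625   208.14409722] [306 198  37  21 576] [582.2  -5.1  89. ]
green top [380.46666667 225.8       ] [377 223   8   7  45] [ 433.5 -133.1   73. ]
green scene [253.11864407 194.        ] [249 191   9   7  59] [ 440.6 -135.8   73. ]
blue top [387.07692308 170.38461538] [385 168   6   6  26] [ 568.2 -146.2  128. ]
blue scene [258.32954545 206.25      ] [254 201   9  12  88] [ 579.8 -149.8  128. ]
[[ 703.9   45.6]
 [ 643.9 -246.4]
 [ 455.8 -206.5]
 [ 518.    84.8]]
yaw -11.85912728498769 o [551.05046476 -74.47006485] res [[-0.4, -1.1], [1.4, 0.5], [-0.8, 1.4], [-0.3, -0.8]] key [ 434.73820692 -136.89969465]
[[ 707.6   43. ]
 [ 641.8 -246.3]
 [ 457.6 -204.4]
 [ 524.7   85.5]]
yaw -12.941372621696917 o [553.68136864 -73.84712555] res [[-1.5, -1.4], [-0.2, 1.7], [0.8, 1.1], [0.8, -1.4]] key [ 436.21071219 -134.06875684]
ring top [551.59152578 -73.25884877]
[array([ 540.6, -123.4]), array([498.2, -60.2]), array([599.8, -96.2])]
```

```bash
cat >> h.py <<'E'
from scipy.spatial.transform import Rotation as Ro
def pose():
    s=ctrl.get_state(); return s["position"],Ro.from_quat(s["ee_rot"]),s
def todo(target,jawdir=None):
    p,R,s=pose(); M=R.as_matrix()
    print("t",round(s["time_s"],2),"pos",p.round(1),"jawdir deg",np.degrees(np.arctan2(M[1,2],M[0,2])).round(1),"F",s["ft_force"].round(2),"op",round(s["opening"],3),"q",s["q"].round(2))
    print("x",M[:,0].round(3),"y",M[:,1].round(3),"z",M[:,2].round(3))
    if target is not None: print("tool shift",(M.T@(np.asarray(target)-p)).round(1))
    if jawdir is not None:
        D=np.array([[np.cos(jawdir),np.sin(jawdir),0]]).ravel(); yv=np.array([0,0,-1.]);T=np.column_stack([np.cross(yv,D),yv,D])
        print("rotvec tool deg",np.degrees((R.inv()*Ro.from_matrix(T)).as_rotvec()).round(2))
E
python3 - <<'E'
from h import *
t=cv2.imread("pics/top0.png")[:,:,::-1].copy()
lab=cv2.cvtColor(t,cv2.COLOR_RGB2LAB).astype(int)
m=((lab[...,1]>136)).astype(np.uint8); b=np.zeros_like(m);b[TB[1]:TB[3],TB[0]:TB[2]]=1;m&=b
n,l,s,c=cv2.connectedComponentsWithStats(m);i=1+np.argmax(s[1:,4]);print(c[i],s[i],ray("top",*c[i],89).round(1))
c,w=552,0
o=np.array([552.,-74]);d=np.array([581.,-5.3])
th=np.arctan2(*(o-d)[::-1]);print(np.degrees(th),np.linalg.norm(d-o))
todo(None,th+np.pi/2);todo(None,th-np.pi/2)
E
```

```text
[328.66983373 169.85748219] [314 156  29  29 421] [575.3  -4.1  89. ]
-112.88583271765806 74.57003419604956
t 0.1 pos [ 185.7 -463.9  230.9] jawdir deg -68.2 F [-0.41 -0.54  0.68] op 1.0 q [-1.19  0.21 -0.03  1.32 -0.    1.57]
x [-0.928 -0.372  0.   ] y [-0.     0.001 -1.   ] z [ 0.372 -0.928 -0.001]
rotvec tool deg [ 5.00e-02 -4.53e+01 -2.00e-02]
t 0.1 pos [ 185.7 -463.9  230.9] jawdir deg -68.2 F [-0.41 -0.54  0.68] op 1.0 q [-1.19  0.21 -0.03  1.32 -0.    1.57]
x [-0.928 -0.372  0.   ] y [-0.     0.001 -1.   ] z [ 0.372 -0.928 -0.001]
rotvec tool deg [3.000e-02 1.347e+02 7.000e-02]
```

Emit:
{"method": "apply_moves", "body": {
  "rows": [
    {"jaw": 0.5, "dx": -45, "dy": 0, "dz": -26, "ax": 0, "ay": 0, "az": 0},
    {"jaw": 0.5, "dx": -45, "dy": 0, "dz": -26, "ax": 0, "ay": 0, "az": 0},
    {"jaw": 0.5, "dx": -45, "dy": 0, "dz": -26, "ax": 0, "ay": 0, "az": 0},
    {"jaw": 0.5, "dx": -45, "dy": 0, "dz": -26, "ax": 0, "ay": 0, "az": 0},
    {"jaw": 0.5, "dx": -45, "dy": 0, "dz": -26, "ax": 0, "ay": 0, "az": 0}
  ]
}}

```text
time_s: 0.72
position: [348.5, -255.6, 229.4]
ee_rot: [-0.132, 0.696, -0.694, 0.131]
ft_force: [0.1, -1.4, -0.4]
opening: 0.5
```

Emit:
{"method": "apply_moves", "body": {
  "rows": [
    {"jaw": 0.5, "dx": -45, "dy": 0, "dz": -26, "ax": 0, "ay": 0, "az": 0},
    {"jaw": 0.5, "dx": -45, "dy": 0, "dz": -26, "ax": 0, "ay": 0, "az": 0},
    {"jaw": 0.5, "dx": -45, "dy": 0, "dz": -26, "ax": 0, "ay": 0, "az": 0},
    {"jaw": 0.5, "dx": -45, "dy": 0, "dz": -26, "ax": 0, "ay": 0, "az": 0},
    {"jaw": 0.5, "dx": -45, "dy": 0, "dz": -26, "ax": 0, "ay": 0, "az": 0}
  ]
}}

```text
time_s: 1.35
position: [514.1, -44.2, 229.0]
ee_rot: [-0.132, 0.696, -0.694, 0.131]
ft_force: [0.2, -0.2, 0.1]
opening: 0.496
```

Emit:
{"method": "apply_moves", "body": {
  "rows": [
    {"jaw": 0.5, "dx": 0, "dy": 0, "dz": 0, "ax": 0, "ay": -10, "az": 0},
    {"jaw": 0.5, "dx": 0, "dy": 0, "dz": 0, "ax": 0, "ay": -10, "az": 0},
    {"jaw": 0.5, "dx": 0, "dy": 0, "dz": 0, "ax": 0, "ay": -10, "az": 0},
    {"jaw": 0.5, "dx": 0, "dy": 0, "dz": 0, "ax": 0, "ay": -10, "az": 0},
    {"jaw": 0.5, "dx": 0, "dy": 0, "dz": 0, "ax": 0, "ay": -9, "az": 0}
  ]
}}

```text
time_s: 1.98
position: [515.0, -40.2, 226.4]
ee_rot: [-0.418, 0.574, -0.569, 0.415]
ft_force: [-0.8, 0.4, 0.0]
opening: 0.497
```

Run:
```python
from h import *
todo([600,67,130],np.radians(-19))
```

```text
t 1.98 pos [515.  -40.2 226.4] jawdir deg -17.8 F [-0.76  0.36  0.03] op 0.497 q [-0.08  0.26  0.01  1.33  0.    1.8 ]
x [-0.305 -0.952 -0.001] y [-0.007  0.003 -1.   ] z [ 0.952 -0.305 -0.008]
tool shift [-128.    96.1   49. ]
rotvec tool deg [ 0.46  1.22 -0.05]
```

Emit:
{"method": "apply_moves", "body": {
  "rows": [
    {"jaw": 0.5, "dx": -43, "dy": 0, "dz": 16, "ax": 0.4, "ay": 1.2, "az": 0},
    {"jaw": 0.5, "dx": -43, "dy": 0, "dz": 16, "ax": 0, "ay": 0, "az": 0},
    {"jaw": 0.5, "dx": -42, "dy": 20, "dz": 16, "ax": 0, "ay": 0, "az": 0},
    {"jaw": 0.5, "dx": 0, "dy": 45, "dz": 0, "ax": 0, "ay": 0, "az": 0},
    {"jaw": 0.5, "dx": 0, "dy": 30, "dz": 0, "ax": 0, "ay": 0, "az": 0}
  ]
}}

```text
time_s: 2.6
position: [604.6, 69.6, 129.3]
ee_rot: [0.411, -0.575, 0.575, -0.412]
ft_force: [1.1, -0.6, 0.2]
opening: 0.501
```

Run:
```python
from h import *
todo([600,67,79],np.radians(-19))
for n,b in (("top",(270,105,470,255)),("scene",(205,95,405,245))):
    im=ctrl.capture(n)[:,:,::-1].copy(); cv2.imwrite(f"pics/{n}1.png",im)
    print(pix(n,pose()[0]))
    cv2.imwrite(f"pics/{n}1c.png",cv2.resize(im[b[1]:b[3],b[0]:b[2]],None,fx=4,fy=4,interpolation=cv2.INTER_CUBIC))
```

```text
t 2.6 pos [604.6  69.6 129.3] jawdir deg -18.8 F [ 1.15 -0.6   0.18] op 0.501 q [0.11 0.47 0.07 1.17 0.   2.01]
x [-0.323 -0.946 -0.002] y [ 0.002  0.001 -1.   ] z [ 0.946 -0.323  0.001]
tool shift [ 4.  50.3 -3.5]
rotvec tool deg [-0.08  0.16 -0.1 ]
(np.float64(298.2985353420578), np.float64(157.35101136228053))
(np.float64(359.77985178209826), np.float64(191.25231933261634))
```

View pics/top1c.png

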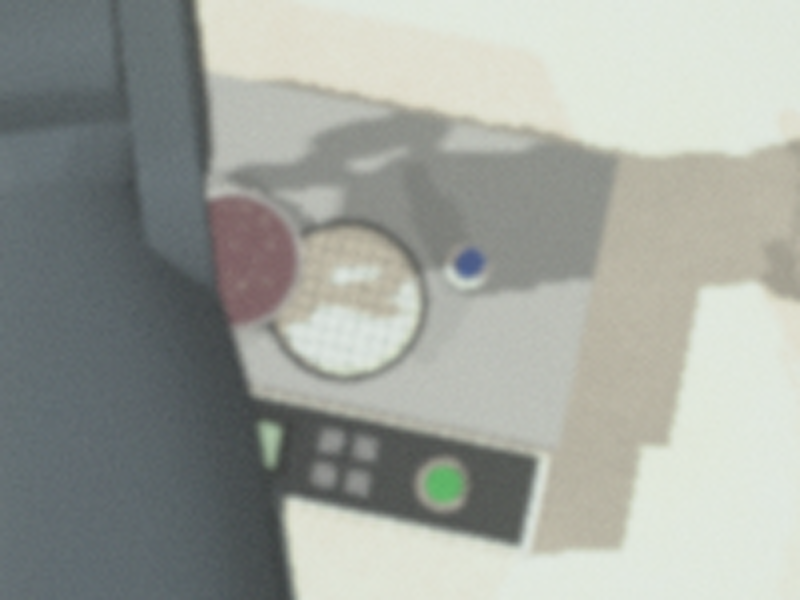

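View pics/scene1c.png

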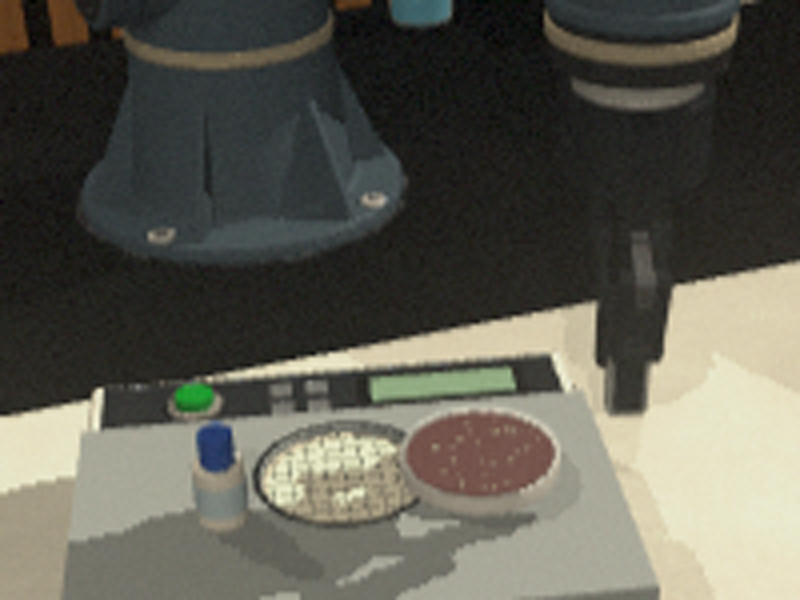

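Run:
```python
from h import *
p,R,s=pose();M=R.as_matrix()
for h in (0,4,8):
  print(h,[ (4*(np.array(pix("scene",p+M[:,2]*o+[0,0,h]))-[205,95])).round(0).tolist() for o in (21.3,28,36)])
```

```text
0 [[624.0, 406.0], [625.0, 413.0], [627.0, 421.0]]
4 [[624.0, 400.0], [626.0, 407.0], [628.0, 415.0]]
8 [[625.0, 393.0], [626.0, 400.0], [628.0, 408.0]]
```

Emit:
{"method": "apply_moves", "body": {
  "rows": [
    {"jaw": 0.5, "dx": 0, "dy": 20, "dz": -3.5, "ax": 0, "ay": 0, "az": 0},
    {"jaw": 0.5, "dx": 0, "dy": 15, "dz": 0, "ax": 0, "ay": 0, "az": 0},
    {"jaw": 0.5, "dx": 0, "dy": 10, "dz": 0, "ax": 0, "ay": 0, "az": 0},
    {"jaw": 0.5, "dx": 0, "dy": 5, "dz": 0, "ax": 0, "ay": 0, "az": 0},
    {"jaw": 0.5, "dx": 0, "dy": 0, "dz": 0, "ax": 0, "ay": 0, "az": 0}
  ]
}}

```text
time_s: 3.32
position: [601.7, 70.0, 80.8]
ee_rot: [0.41, -0.575, 0.575, -0.412]
ft_force: [-0.4, 0.3, 0.9]
opening: 0.499
```

```bash
cat >> h.py <<'E'
D0=np.array([575.5,-4.2]);W0=np.array([551.5,-73.8])
def snap(k):
    p,R,s=pose();M=R.as_matrix();print("from well: along",((W0-p[:2])@M[:2,0]).round(1),"lat",((p[:2]-W0)@M[:2,2]).round(1))
    for n,b in (("scene",(205,145,385,285)),("top",(270,105,470,255))):
        im=ctrl.capture(n)[:,:,::-1].copy(); cv2.imwrite(f"pics/{n}{k}.png",im)
        cv2.imwrite(f"pics/{n}{k}c.png",cv2.resize(im[b[1]:b[3],b[0]:b[2]],None,fx=4,fy=4,interpolation=cv2.INTER_CUBIC))
E
python3 - <<'E'
from h import *
todo([575.5+.326*59,-4.2+.945*59,76],np.radians(-19)); snap(2)
E
```

```text
t 3.33 pos [601.7  70.   80.8] jawdir deg -18.9 F [-0.44  0.29  0.87] op 0.499 q [ 0.12  0.49 -0.02  1.05  0.    2.02]
x [-0.324 -0.946 -0.002] y [ 0.002  0.001 -1.   ] z [ 0.946 -0.324  0.002]
tool shift [19.7  4.8 -0.6]
rotvec tool deg [-0.1   0.09 -0.11]
from well: along 152.3 lat 0.9
```

View pics/scene2c.png

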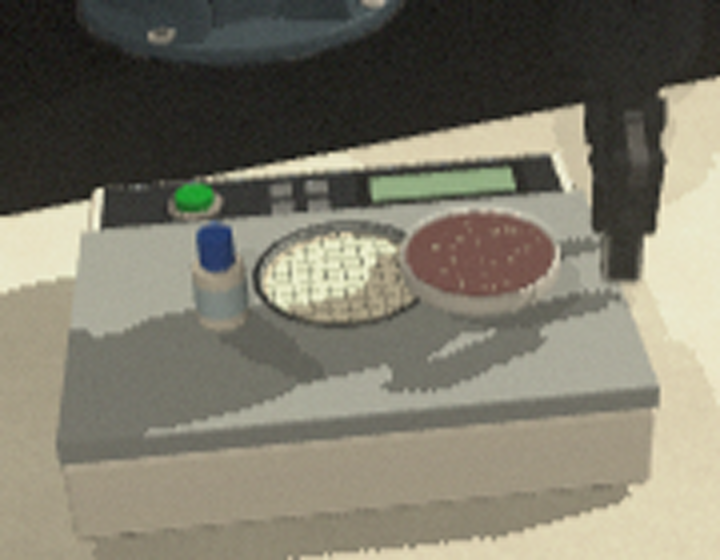

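Emit:
{"method": "apply_moves", "body": {
  "rows": [
    {"jaw": 0.5, "dx": 8, "dy": 0, "dz": 0, "ax": 0, "ay": 0, "az": 0},
    {"jaw": 0.5, "dx": 8, "dy": 0, "dz": 0, "ax": 0, "ay": 0, "az": 0},
    {"jaw": 0.5, "dx": 0, "dy": 2, "dz": 0, "ax": 0, "ay": 0, "az": 0},
    {"jaw": 0.5, "dx": 0, "dy": 2, "dz": 0, "ax": 0, "ay": 0, "az": 0},
    {"jaw": 0.5, "dx": 0, "dy": 0, "dz": 0, "ax": 0, "ay": 0, "az": 0}
  ]
}}

```text
time_s: 4.05
position: [596.8, 53.5, 77.7]
ee_rot: [0.41, -0.575, 0.576, -0.412]
ft_force: [0.6, 0.0, 0.5]
opening: 0.496
```

Run:
```python
from h import *
todo(None,np.radians(-19)); snap(3)
```

```text
t 4.05 pos [596.8  53.5  77.7] jawdir deg -18.9 F [0.65 0.02 0.54] op 0.496 q [ 0.09  0.48 -0.05  1.04  0.    1.99]
x [-0.324 -0.946 -0.003] y [ 0.004  0.001 -1.   ] z [ 0.946 -0.324  0.003]
rotvec tool deg [-0.19  0.06 -0.15]
from well: along 135.1 lat 1.5
```

View pics/scene3c.png

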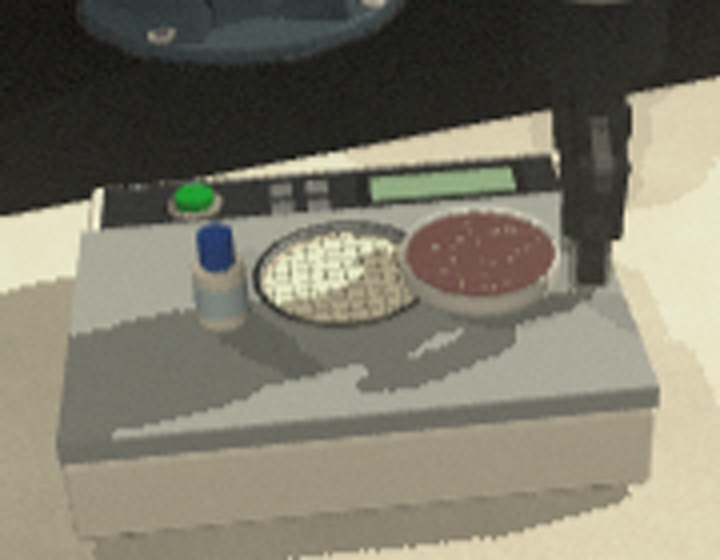

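Emit:
{"method": "apply_moves", "body": {
  "rows": [
    {"jaw": 0.5, "dx": 3, "dy": 0, "dz": -1, "ax": 0, "ay": 0, "az": 0},
    {"jaw": 0.5, "dx": 3, "dy": 0, "dz": -0.5, "ax": 0, "ay": 0, "az": 0},
    {"jaw": 0.5, "dx": 3, "dy": 0, "dz": 0, "ax": 0, "ay": 0, "az": 0},
    {"jaw": 0.5, "dx": 3, "dy": 0, "dz": 0, "ax": 0, "ay": 0, "az": 0},
    {"jaw": 0.5, "dx": 3, "dy": 0, "dz": 0, "ax": 0, "ay": 0, "az": 0}
  ]
}}

```text
time_s: 4.78
position: [590.2, 39.2, 77.9]
ee_rot: [0.41, -0.575, 0.576, -0.413]
ft_force: [-0.4, 0.0, 0.4]
opening: 0.497
```

Emit:
{"method": "apply_moves", "body": {
  "rows": [
    {"jaw": 0.5, "dx": 3, "dy": 0, "dz": 0, "ax": 0, "ay": 0, "az": 0},
    {"jaw": 0.5, "dx": 3, "dy": 0, "dz": 0, "ax": 0, "ay": 0, "az": 0},
    {"jaw": 0.5, "dx": 3, "dy": 0, "dz": 0, "ax": 0, "ay": 0, "az": 0},
    {"jaw": 0.5, "dx": 3, "dy": 0, "dz": 0, "ax": 0, "ay": 0, "az": 0},
    {"jaw": 0.5, "dx": 3, "dy": 0, "dz": 0, "ax": 0, "ay": 0, "az": 0}
  ]
}}

```text
time_s: 5.4
position: [585.1, 23.9, 77.9]
ee_rot: [0.41, -0.575, 0.576, -0.413]
ft_force: [-0.2, 0.7, 0.2]
opening: 0.501
```

Run:
```python
from h import *
todo(None,np.radians(-19)); snap(4)
```

```text
t 5.4 pos [585.1  23.9  77.9] jawdir deg -18.9 F [-0.22  0.72  0.22] op 0.501 q [ 0.04  0.45 -0.09  1.02  0.    1.94]
x [-0.324 -0.946 -0.003] y [ 0.004  0.001 -1.   ] z [ 0.946 -0.324  0.004]
rotvec tool deg [-0.21  0.09 -0.16]
from well: along 103.3 lat 0.1
```

View pics/scene4c.png

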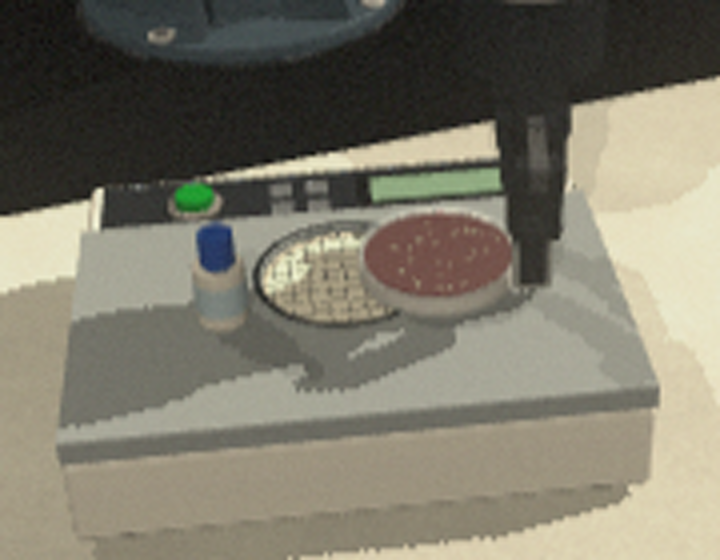

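View pics/top4c.png

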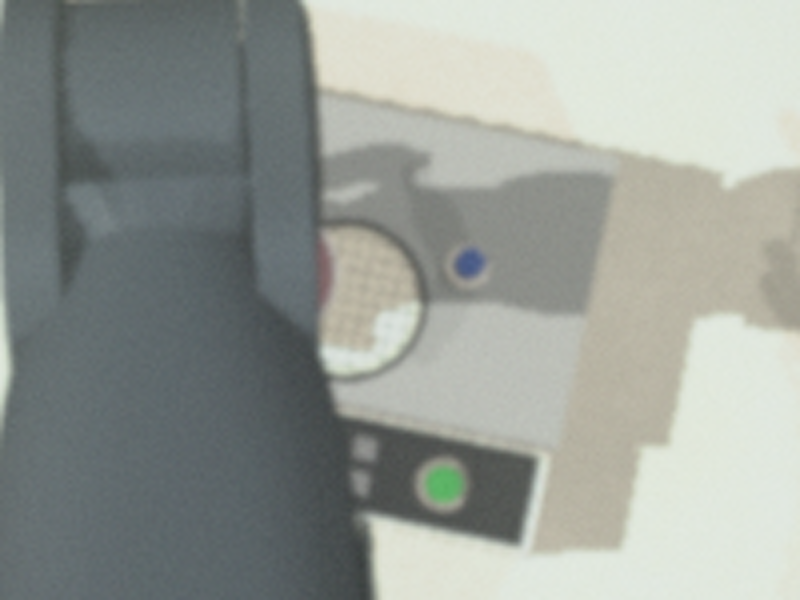

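```bash
cat >> h.py <<'E'
def dish(k):
    a,st0=cen(cv2.imread("pics/scene0.png")[:,:,::-1].copy(),"red",SB)
    c,st=cen(cv2.imread(f"pics/scene{k}.png")[:,:,::-1].copy(),"red",SB)
    q=D0+ray("scene",*c,84)[:2]-ray("scene",*a,84)[:2]
    p,R,s=pose();M=R.as_matrix()
    print("px",c.round(1),st,"dish",q.round(1),"off well",(q-W0).round(1),"tcp->dish along/lat",((q-p[:2])@M[:2,0]).round(1),((q-p[:2])@M[:2,2]).round(1),
    "to well along/lat",((W0-q)@M[:2,0]).round(1),((W0-q)@M[:2,2]).round(1))
E
python3 - <<'E'
from h import *
dish(4)
E
```

```text
px [314.1 208.3] [296 198  37  21 583] dish [567.8 -26. ] off well [16.3 47.8] tcp->dish along/lat 52.7 -0.1 to well along/lat 50.5 0.1
```

Emit:
{"method": "apply_moves", "body": {
  "rows": [
    {"jaw": 0.5, "dx": 4, "dy": 0, "dz": 0, "ax": 0, "ay": 0, "az": 0},
    {"jaw": 0.5, "dx": 4, "dy": 0, "dz": 0, "ax": 0, "ay": 0, "az": 0},
    {"jaw": 0.5, "dx": 4, "dy": 0, "dz": 0, "ax": 0, "ay": 0, "az": 0},
    {"jaw": 0.5, "dx": 4, "dy": 0, "dz": 0, "ax": 0, "ay": 0, "az": 0},
    {"jaw": 0.5, "dx": 4, "dy": 0, "dz": 0, "ax": 0, "ay": 0, "az": 0}
  ]
}}

```text
time_s: 6.12
position: [578.2, 3.8, 77.9]
ee_rot: [0.409, -0.575, 0.576, -0.413]
ft_force: [-0.7, 0.0, -0.8]
opening: 0.499
```

Emit:
{"method": "apply_moves", "body": {
  "rows": [
    {"jaw": 0.5, "dx": 4, "dy": 0, "dz": 0, "ax": 0, "ay": 0, "az": 0},
    {"jaw": 0.5, "dx": 4, "dy": 0, "dz": 0, "ax": 0, "ay": 0, "az": 0},
    {"jaw": 0.5, "dx": 3, "dy": 0, "dz": 0, "ax": 0, "ay": 0, "az": 0},
    {"jaw": 0.5, "dx": 2, "dy": 0, "dz": 0, "ax": 0, "ay": 0, "az": 0}
  ]
}}

```text
time_s: 6.62
position: [573.6, -9.5, 77.9]
ee_rot: [0.409, -0.575, 0.576, -0.413]
ft_force: [1.1, 1.0, -0.1]
opening: 0.501
```

Run:
```python
from h import *
todo(None,np.radians(-19)); snap(5);dish(5)
```

```text
t 6.62 pos [573.6  -9.5  77.9] jawdir deg -18.9 F [ 1.06  0.95 -0.12] op 0.501 q [-0.02  0.43 -0.13  1.01  0.    1.88]
x [-0.324 -0.946 -0.003] y [ 0.005  0.001 -1.   ] z [ 0.946 -0.324  0.004]
rotvec tool deg [-0.22  0.08 -0.16]
from well: along 68.0 lat 0.1
px [298.  208.8] [280 199  37  21 592] dish [556.4 -60. ] off well [ 4.9 13.8] tcp->dish along/lat 53.3 0.1 to well along/lat 14.7 -0.2
```

View pics/scene5c.png

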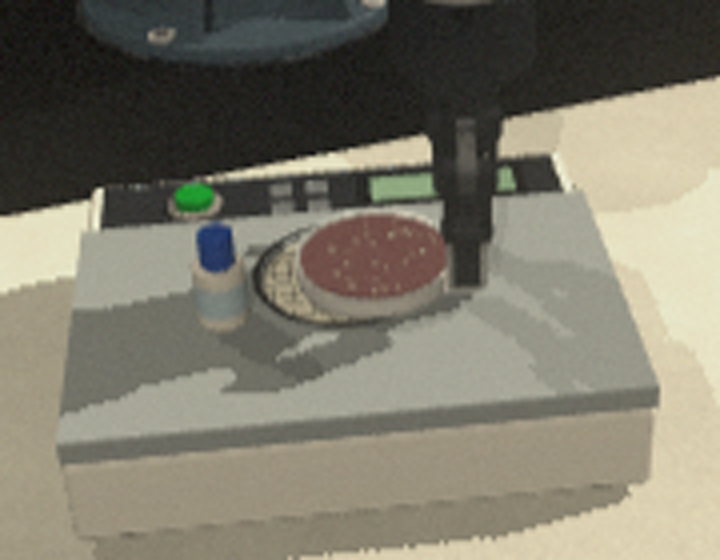

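Emit:
{"method": "apply_moves", "body": {
  "rows": [
    {"jaw": 0.5, "dx": 2, "dy": 0, "dz": 0, "ax": 0, "ay": 0, "az": 0},
    {"jaw": 0.5, "dx": 2, "dy": 0, "dz": 0, "ax": 0, "ay": 0, "az": 0},
    {"jaw": 0.5, "dx": 2, "dy": 0, "dz": 0, "ax": 0, "ay": 0, "az": 0},
    {"jaw": 0.5, "dx": 2, "dy": 0, "dz": 0, "ax": 0, "ay": 0, "az": 0},
    {"jaw": 0.5, "dx": 2, "dy": 0, "dz": 0, "ax": 0, "ay": 0, "az": 0}
  ]
}}

```text
time_s: 7.35
position: [570.2, -19.3, 77.8]
ee_rot: [0.41, -0.575, 0.576, -0.413]
ft_force: [0.2, 0.6, 0.7]
opening: 0.498
```

Run:
```python
from h import *
todo(None,np.radians(-19)); snap(6);dish(6)
```

```text
t 7.35 pos [570.2 -19.3  77.8] jawdir deg -18.9 F [0.22 0.56 0.72] op 0.498 q [-0.03  0.43 -0.14  1.01  0.    1.87]
x [-0.324 -0.946 -0.003] y [ 0.004  0.001 -1.   ] z [ 0.946 -0.324  0.004]
rotvec tool deg [-0.21  0.09 -0.16]
from well: along 57.6 lat 0.1
px [293.5 209. ] [276 199  36  21 600] dish [553.7 -69.8] off well [2.2 4. ] tcp->dish along/lat 53.0 0.8 to well along/lat 4.5 -0.8
```

View pics/scene6c.png

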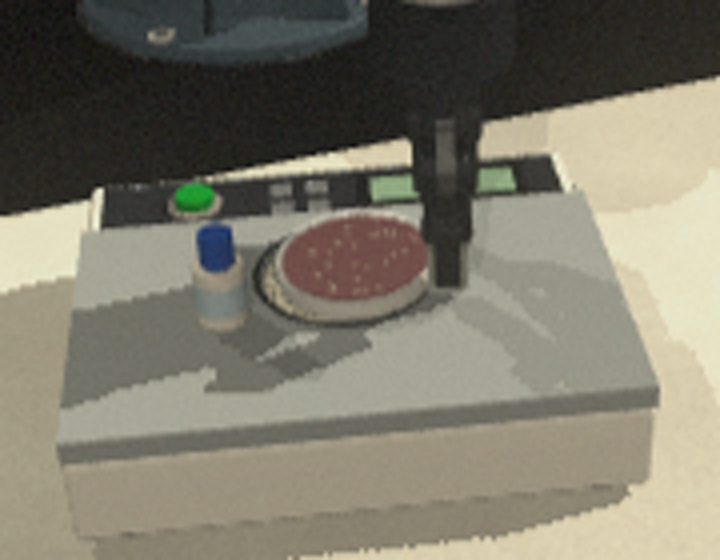

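Emit:
{"method": "apply_moves", "body": {
  "rows": [
    {"jaw": 0.5, "dx": 1.5, "dy": 0, "dz": 0, "ax": 0, "ay": 0, "az": 0},
    {"jaw": 0.5, "dx": 1, "dy": 0, "dz": 0, "ax": 0, "ay": 0, "az": 0},
    {"jaw": 0.5, "dx": 1, "dy": 0, "dz": 0, "ax": 0, "ay": 0, "az": 0}
  ]
}}

```text
time_s: 7.82
position: [569.0, -22.9, 77.8]
ee_rot: [0.41, -0.575, 0.576, -0.413]
ft_force: [0.4, 0.0, -0.1]
opening: 0.5
```

Run:
```python
from h import *
todo(None,np.radians(-19)); snap(7);dish(7)
```

```text
t 7.83 pos [569.  -22.9  77.8] jawdir deg -18.9 F [ 0.43  0.04 -0.09] op 0.5 q [-0.04  0.42 -0.14  1.    0.    1.86]
x [-0.324 -0.946 -0.003] y [ 0.004  0.001 -1.   ] z [ 0.946 -0.324  0.004]
rotvec tool deg [-0.21  0.08 -0.15]
from well: along 53.8 lat 0.0
px [291.6 209.7] [274 200  36  21 592] dish [554.8 -74.5] off well [ 3.3 -0.7] tcp->dish along/lat 53.4 3.3 to well along/lat 0.4 -3.4
```

View pics/scene7c.png

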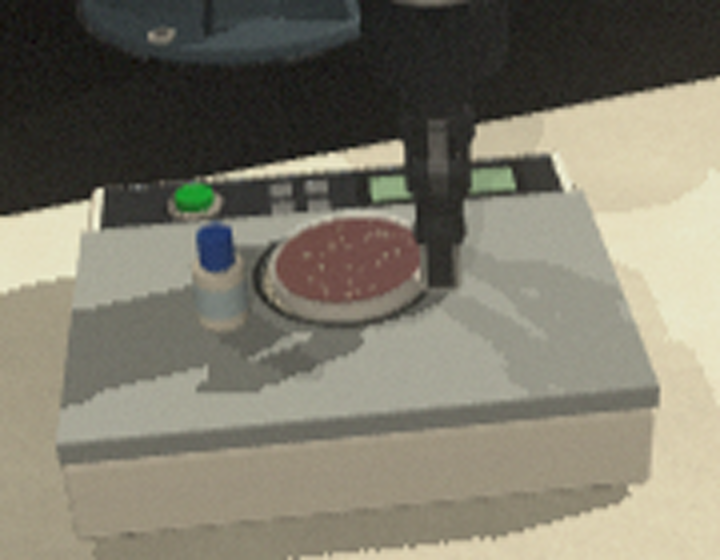

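Emit:
{"method": "apply_moves", "body": {
  "rows": [
    {"jaw": 0.5, "dx": 1, "dy": 0, "dz": 0, "ax": 0, "ay": 0, "az": 0},
    {"jaw": 0.5, "dx": 1, "dy": 0, "dz": 0, "ax": 0, "ay": 0, "az": 0}
  ]
}}

```text
time_s: 8.18
position: [568.3, -24.8, 77.8]
ee_rot: [0.41, -0.575, 0.576, -0.413]
ft_force: [0.2, 0.7, 0.5]
opening: 0.499
```

Run:
```python
from h import *
todo(None,np.radians(-19)); snap(8);dish(8)
```

```text
t 8.18 pos [568.3 -24.8  77.8] jawdir deg -18.9 F [0.15 0.69 0.55] op 0.499 q [-0.04  0.42 -0.14  1.    0.    1.86]
x [-0.324 -0.946 -0.003] y [ 0.004  0.001 -1.   ] z [ 0.946 -0.324  0.004]
rotvec tool deg [-0.21  0.09 -0.15]
from well: along 51.8 lat 0.1
px [290.8 210.7] [273 201  36  21 590] dish [558.  -77.3] off well [ 6.5 -3.5] tcp->dish along/lat 53.0 7.2 to well along/lat -1.2 -7.3
```

View pics/scene8c.png

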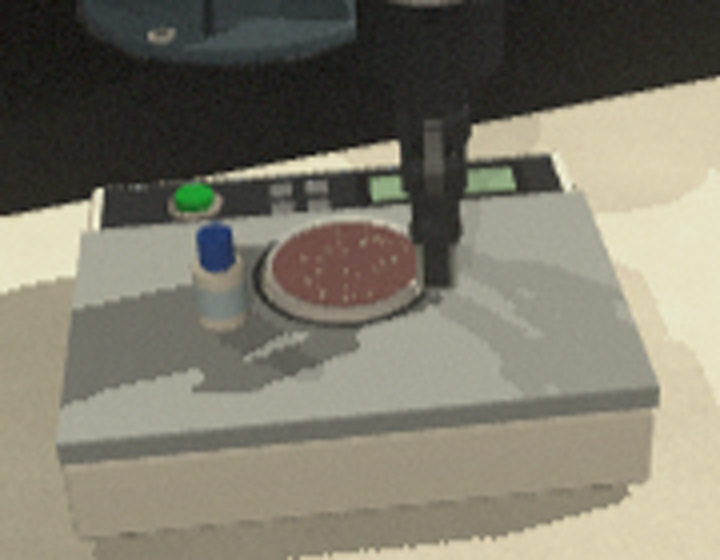

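Emit:
{"method": "apply_moves", "body": {
  "rows": [
    {"jaw": 0.5, "dx": -3, "dy": 0, "dz": 0, "ax": 0, "ay": 0, "az": 0},
    {"jaw": 0.5, "dx": -8, "dy": 0, "dz": 0, "ax": 0, "ay": 0, "az": 0},
    {"jaw": 0.5, "dx": -15, "dy": 0, "dz": 0, "ax": 0, "ay": 0, "az": 0}
  ]
}}

```text
time_s: 8.65
position: [577.1, 0.5, 77.9]
ee_rot: [0.409, -0.575, 0.576, -0.412]
ft_force: [0.3, 0.7, -0.6]
opening: 0.498
```

Run:
```python
from h import *
todo(None,np.radians(-19)); snap(9);dish(9)
c=cen(cv2.imread("pics/scene9.png")[:,:,::-1].copy(),"red",SB)[0]
c0=cen(cv2.imread("pics/scene0.png")[:,:,::-1].copy(),"red",SB)[0]
for z in (79,82,85): print(z,ray("scene",*c,z)[:2])
```

```text
t 8.65 pos [5.771e+02 5.000e-01 7.790e+01] jawdir deg -19.0 F [ 0.27  0.67 -0.61] op 0.498 q [ 0.    0.44 -0.12  1.01  0.    1.9 ]
x [-0.325 -0.946 -0.003] y [ 0.004  0.001 -1.   ] z [ 0.946 -0.325  0.004]
rotvec tool deg [-0.21  0.01 -0.15]
from well: along 78.6 lat 0.0
px [290.8 210.8] [273 201  37  21 593] dish [558.1 -77.3] off well [ 6.6 -3.5] tcp->dish along/lat 80.9 7.3 to well along/lat -1.2 -7.4
79 [550.9628495  -73.71050717]
82 [555.1745741  -74.84831444]
85 [559.38629871 -75.98612171]
```

View pics/scene9c.png

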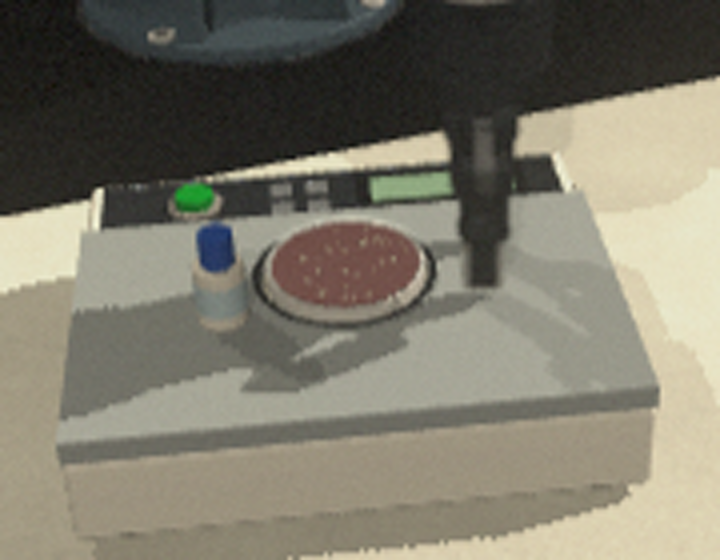

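Emit:
{"method": "apply_moves", "body": {
  "rows": [
    {"jaw": 0.5, "dx": 0, "dy": -30, "dz": 0, "ax": 0, "ay": 0, "az": 0},
    {"jaw": 0.5, "dx": 0, "dy": -45, "dz": 0, "ax": 0, "ay": 0, "az": 0},
    {"jaw": 0.3, "dx": 0, "dy": -45, "dz": 0, "ax": 0, "ay": 0, "az": 0},
    {"jaw": 0, "dx": 40, "dy": 0, "dz": -20, "ax": 0, "ay": 0, "az": 0},
    {"jaw": 0, "dx": 45, "dy": 0, "dz": -24, "ax": 0, "ay": 0, "az": 0}
  ]
}}

```text
time_s: 9.38
position: [508.5, -63.2, 200.7]
ee_rot: [0.412, -0.573, 0.575, -0.415]
ft_force: [0.5, -0.5, 0.4]
opening: -0.0
```

Emit:
{"method": "apply_moves", "body": {
  "rows": [
    {"jaw": 0, "dx": 45, "dy": 0, "dz": -24, "ax": 0, "ay": 0, "az": 0},
    {"jaw": 0, "dx": 40, "dy": 0, "dz": -21, "ax": 0, "ay": 0, "az": 0},
    {"jaw": 0, "dx": 0, "dy": 0, "dz": 0, "ax": 0, "ay": 0, "az": 0}
  ]
}}

```text
time_s: 9.75
position: [435.1, -132.3, 200.9]
ee_rot: [0.411, -0.573, 0.575, -0.414]
ft_force: [-0.0, -0.6, 0.5]
opening: 0.001
```

Run:
```python
from h import *
todo([434.5,-134.5,100],np.radians(-19)); snap(10)
```

```text
t 9.75 pos [ 435.1 -132.3  200.9] jawdir deg -18.6 F [-0.01 -0.58  0.52] op 0.001 q [-0.3   0.12 -0.22  1.22  0.    1.6 ]
x [-0.318 -0.948 -0.002] y [ 0.006 -0.    -1.   ] z [ 0.948 -0.318  0.006]
tool shift [  2.4 100.9  -0.4]
rotvec tool deg [-0.32  0.44 -0.1 ]
from well: along -92.5 lat -91.7
```

View pics/top10c.png

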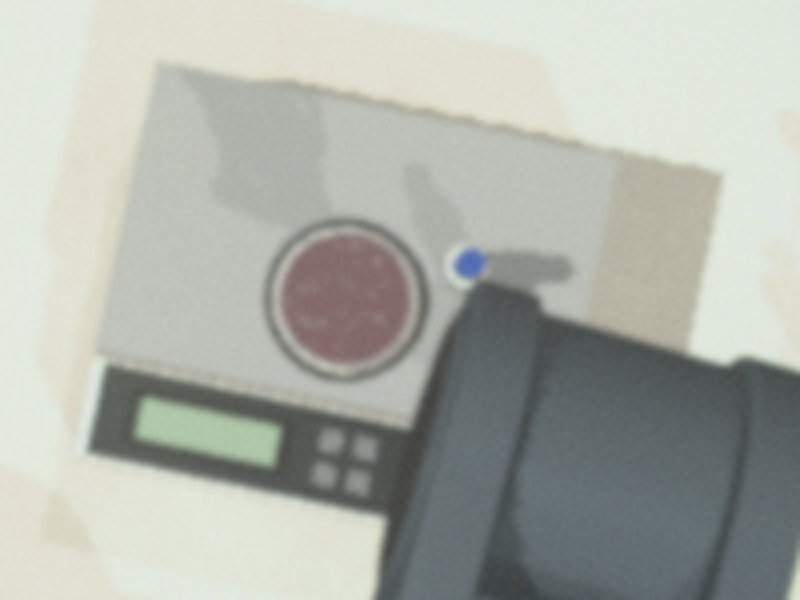

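View pics/scene10c.png

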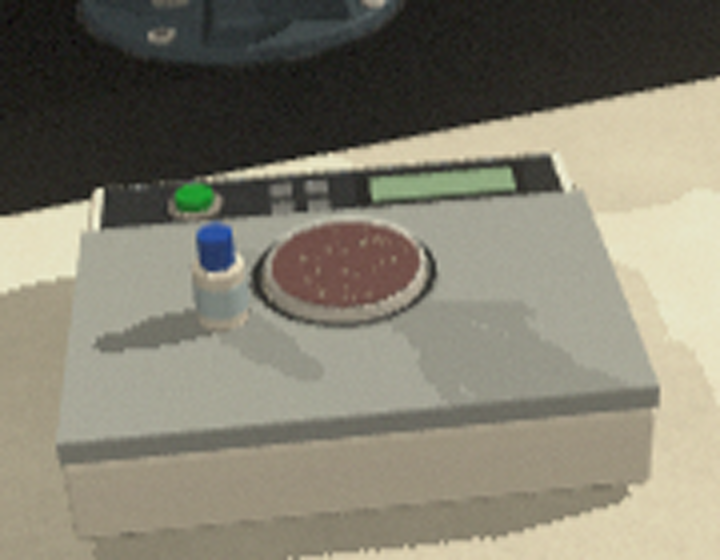

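Emit:
{"method": "apply_moves", "body": {
  "rows": [
    {"jaw": 0, "dx": 2, "dy": 40, "dz": -0.5, "ax": -0.3, "ay": 0, "az": 0},
    {"jaw": 0, "dx": 0, "dy": 35, "dz": 0, "ax": 0, "ay": 0, "az": 0},
    {"jaw": 0, "dx": 0, "dy": 25, "dz": 0, "ax": 0, "ay": 0, "az": 0},
    {"jaw": 0, "dx": 0, "dy": 13, "dz": 0, "ax": 0, "ay": 0, "az": 0},
    {"jaw": 0, "dx": 0, "dy": 0, "dz": 0, "ax": 0, "ay": 0, "az": 0}
  ]
}}

```text
time_s: 10.48
position: [440.6, -129.6, 84.9]
ee_rot: [0.414, -0.572, 0.573, -0.416]
ft_force: [-0.2, -0.2, 1.1]
opening: 0.002
```

Run:
```python
from h import *
todo([434.5,-134.5,80],np.radians(-19)); snap(11)
p=pose()[0];print("TCP in crop",4*(np.array(pix("scene",p))-[205,145]))
```

```text
t 10.47 pos [ 440.6 -129.6   84.9] jawdir deg -18.1 F [-0.18 -0.24  1.1 ] op 0.002 q [-0.29  0.21 -0.42  0.94  0.    1.6 ]
x [-0.311 -0.95  -0.003] y [ 0.003  0.002 -1.   ] z [ 0.95  -0.311  0.002]
tool shift [ 6.6  4.9 -4.2]
rotvec tool deg [-0.14  0.88 -0.17]
from well: along -87.5 lat -88.1
TCP in crop [199.99803505 176.39059042]
```

View pics/scene11c.png

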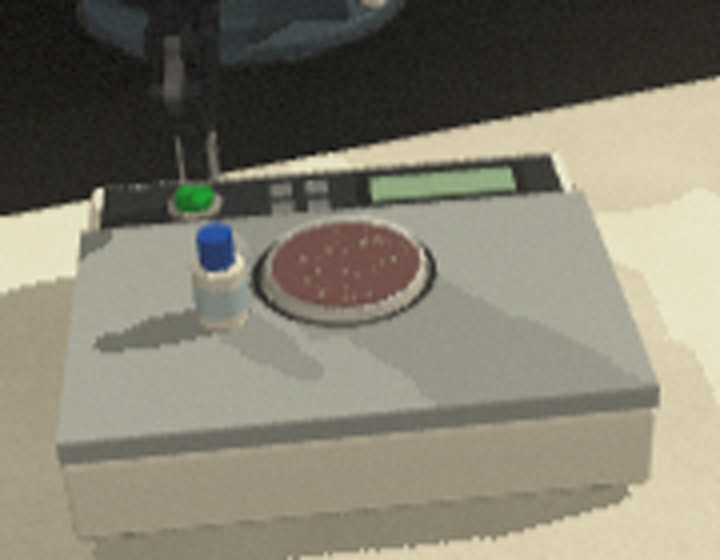

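Emit:
{"method": "apply_moves", "body": {
  "rows": [
    {"jaw": 0, "dx": 6.5, "dy": 0, "dz": -4, "ax": 0, "ay": 0, "az": 0},
    {"jaw": 0, "dx": 0, "dy": 0, "dz": 0, "ax": 0, "ay": 0, "az": 0},
    {"jaw": 0, "dx": 0, "dy": 4, "dz": 0, "ax": 0, "ay": 0, "az": 0},
    {"jaw": 0, "dx": 0, "dy": 4, "dz": 0, "ax": 0, "ay": 0, "az": 0}
  ]
}}

```text
time_s: 11.08
position: [436.4, -135.9, 79.7]
ee_rot: [0.412, -0.571, 0.574, -0.417]
ft_force: [-0.2, -0.2, 0.0]
opening: 0.001
```

Run:
```python
from h import *
todo([434.5,-134.5,69],np.radians(-19)); snap(12)
```

```text
t 11.07 pos [ 436.4 -135.9   79.7] jawdir deg -18.2 F [-0.23 -0.2   0.04] op 0.001 q [-0.3   0.21 -0.44  0.92  0.    1.58]
x [-0.312 -0.95  -0.003] y [ 0.009  0.    -1.   ] z [ 0.95  -0.312  0.008]
tool shift [-0.7 10.7 -2.4]
rotvec tool deg [-0.47  0.84 -0.17]
from well: along -94.8 lat -90.0
```

View pics/scene12c.png

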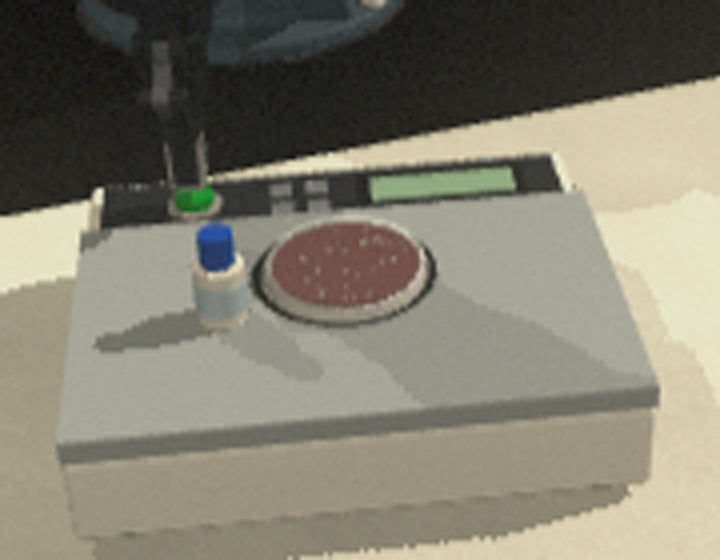

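Emit:
{"method": "apply_moves", "body": {
  "rows": [
    {"jaw": 0, "dx": -3, "dy": 1, "dz": -2.5, "ax": -0.4, "ay": 0, "az": 0},
    {"jaw": 0, "dx": 0, "dy": 2, "dz": 0, "ax": 0, "ay": 0, "az": 0},
    {"jaw": 0, "dx": 0, "dy": 2, "dz": 0, "ax": 0, "ay": 0, "az": 0}
  ]
}}

```text
time_s: 11.55
position: [434.7, -131.7, 74.1]
ee_rot: [-0.414, 0.573, -0.572, 0.416]
ft_force: [0.4, -0.1, -0.1]
opening: -0.0
```

Emit:
{"method": "apply_moves", "body": {
  "rows": [
    {"jaw": 0, "dx": 0, "dy": 2, "dz": 0, "ax": 0, "ay": 0, "az": 0}
  ]
}}

```text
time_s: 11.68
position: [434.7, -131.7, 72.0]
ee_rot: [-0.414, 0.573, -0.572, 0.416]
ft_force: [-0.4, 0.5, 1.9]
opening: -0.0
```

Emit:
{"method": "apply_moves", "body": {
  "rows": [
    {"jaw": 0, "dx": 0, "dy": 1.5, "dz": 0, "ax": 0, "ay": 0, "az": 0}
  ]
}}

```text
time_s: 11.8
position: [434.7, -131.7, 70.4]
ee_rot: [-0.414, 0.573, -0.572, 0.416]
ft_force: [-1.5, -0.4, 2.4]
opening: -0.001
```

Emit:
{"method": "apply_moves", "body": {
  "rows": [
    {"jaw": 0, "dx": 0, "dy": 1, "dz": 0, "ax": 0, "ay": 0, "az": 0}
  ]
}}

```text
time_s: 11.92
position: [434.7, -131.7, 69.4]
ee_rot: [-0.414, 0.573, -0.572, 0.416]
ft_force: [-1.0, 0.3, 4.4]
opening: 0.001
```

Emit:
{"method": "apply_moves", "body": {
  "rows": [
    {"jaw": 0, "dx": 0, "dy": 0.8, "dz": 0, "ax": 0, "ay": 0, "az": 0}
  ]
}}

```text
time_s: 12.05
position: [434.8, -131.7, 68.7]
ee_rot: [-0.414, 0.573, -0.572, 0.416]
ft_force: [-4.8, 2.1, 16.7]
opening: 0.002
```

Emit:
{"method": "apply_moves", "body": {
  "rows": [
    {"jaw": 0, "dx": 0, "dy": 0.5, "dz": 0, "ax": 0, "ay": 0, "az": 0}
  ]
}}

```text
time_s: 12.18
position: [434.8, -131.7, 68.7]
ee_rot: [-0.414, 0.573, -0.572, 0.416]
ft_force: [-6.5, 2.6, 16.9]
opening: -0.002
```

Emit:
{"method": "apply_moves", "body": {
  "rows": [
    {"jaw": 0, "dx": 0, "dy": -2, "dz": 0, "ax": 0, "ay": 0, "az": 0},
    {"jaw": 0, "dx": 0, "dy": -5, "dz": 0, "ax": 0, "ay": 0, "az": 0},
    {"jaw": 0, "dx": 0, "dy": -20, "dz": 0, "ax": 0, "ay": 0, "az": 0},
    {"jaw": 0, "dx": 0, "dy": -45, "dz": 0, "ax": 0, "ay": 0, "az": 0},
    {"jaw": 0, "dx": 0, "dy": -50, "dz": 0, "ax": 0, "ay": 0, "az": 0}
  ]
}}

```text
time_s: 12.8
position: [432.4, -131.4, 191.6]
ee_rot: [-0.415, 0.575, -0.57, 0.415]
ft_force: [1.1, 0.6, -0.4]
opening: 0.001
```

Emit:
{"method": "apply_moves", "body": {
  "rows": [
    {"jaw": 0, "dx": 30, "dy": 0, "dz": -30, "ax": 0, "ay": 0, "az": 0},
    {"jaw": 0, "dx": 45, "dy": 0, "dz": -30, "ax": 0, "ay": 0, "az": 0},
    {"jaw": 0, "dx": 45, "dy": 0, "dz": -20, "ax": 0, "ay": 0, "az": 0},
    {"jaw": 0, "dx": 40, "dy": 0, "dz": 0, "ax": 0, "ay": 0, "az": 0},
    {"jaw": 0, "dx": 0, "dy": 0, "dz": 0, "ax": 0, "ay": 0, "az": 0}
  ]
}}

```text
time_s: 13.42
position: [305.6, -262.8, 196.4]
ee_rot: [0.414, -0.572, 0.573, -0.416]
ft_force: [0.7, 0.5, -0.1]
opening: -0.003
```

Run:
```python
from h import *
todo(None); snap(13)
for n,b in (("top",TB),("scene",SB)):
  for k in ("green","blue"):
    a=cen(cv2.imread(f"pics/{n}0.png")[:,:,::-1].copy(),k,b);c=cen(cv2.imread(f"pics/{n}13.png")[:,:,::-1].copy(),k,b);print(n,k,a,c)
```

```text
t 13.43 pos [ 305.6 -262.8  196.4] jawdir deg -18.0 F [ 0.66  0.46 -0.12] op -0.003 q [-0.71  0.02 -0.34  1.21  0.    1.17]
x [-0.31  -0.951 -0.001] y [ 0.003  0.    -1.   ] z [ 0.951 -0.31   0.003]
from well: along -255.9 lat -175.2
top green (array([380.46666667, 225.8       ]), array([377, 223,   8,   7,  45], dtype=int32)) (array([380.54545455, 225.77272727]), array([377, 223,   8,   7,  44], dtype=int32))
top blue (array([387.07692308, 170.38461538]), array([385, 168,   6,   6,  26], dtype=int32)) (array([387.17391304, 170.26086957]), array([385, 168,   6,   5,  23], dtype=int32))
scene green (array([253.11864407, 194.        ]), array([249, 191,   9,   7,  59], dtype=int32)) (array([253.2, 194. ]), array([249, 191,  10,   7,  60], dtype=int32))
scene blue (array([258.32954545, 206.25      ]), array([254, 201,   9,  12,  88], dtype=int32)) (array([258.32954545, 206.25      ]), array([254, 201,   9,  12,  88], dtype=int32))
```

View pics/top13.png

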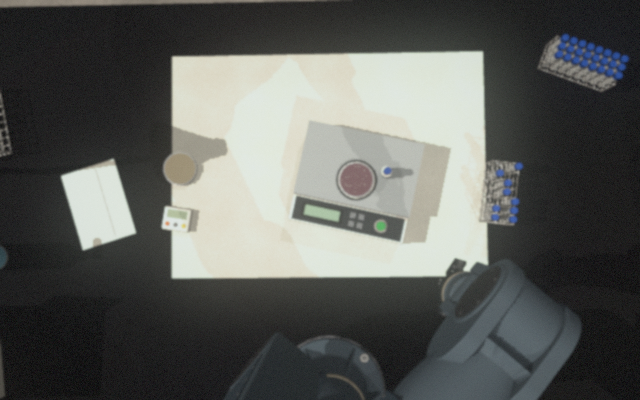

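View pics/scene13c.png

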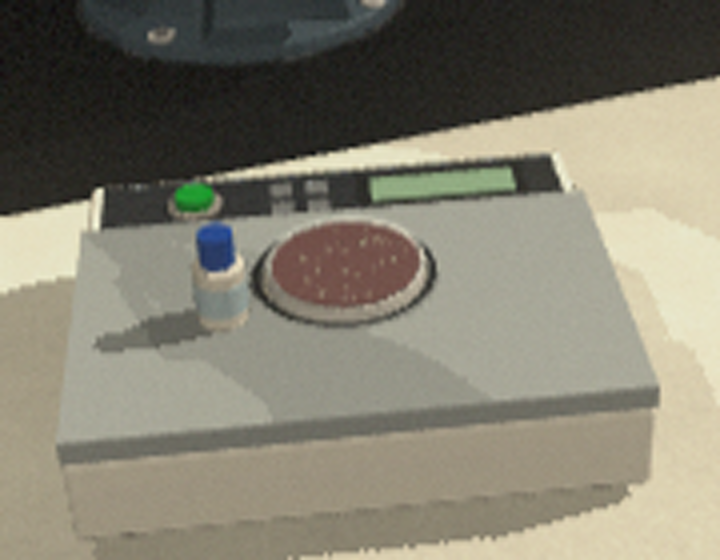

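View pics/scene13.png

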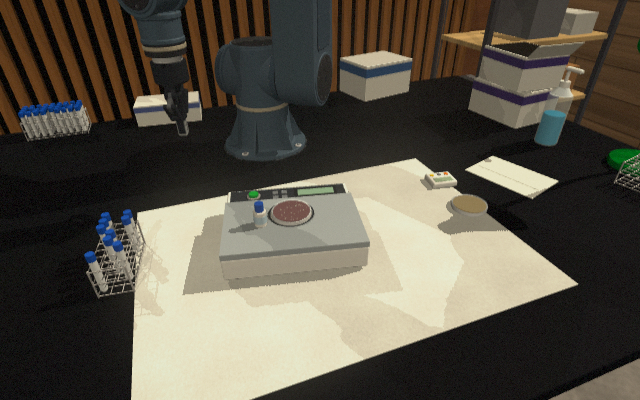

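```bash
python3 -c "
from plant import ctrl
print(ctrl.hand_in())"
```

```text
the job is handed in; nothing more can be done
None
```

The red dish is home in the well, the green start key has been pressed and has sprung back, and the job was handed in at about 13.5 s.

- **Dish:** I pushed it about 74 mm with two half-open fingertips kept just above the deck. Readings between moves stayed within the sensor noise, about 1 N. The last pictures show it flat and concentric in the trim ring, with the ring visible all round, and its image position matches a 5 mm drop.
- **Key:** I pressed it with the jaws shut. Contact came at about 73 mm, force was 4.4 N at 69.4 mm, and it stopped hard at about 17 N at 68.7 mm, so I take it as bottomed. I did not take a picture while it was down. After the release, the key's image position was the same as at the start in both views.
- **Other things:** The dropper's cap is within 0.2 px of where it began. The spare dish, timer and rack look unmoved, judged by eye only. The arm ended clear of everything.

**Disagreements:** The two cameras differed by up to about 3 mm on where the counter stands. Their colour readings of the key differed by about 7 mm, probably because the oblique view also sees the key's side. I relied mainly on the top view for the dish and took a compromise for the key.

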